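# Tip the dressing brick into its holder and clamp it

### The arm

A 6-joint arm with a two-finger parallel gripper is mounted at the origin on the work surface. World frame = base frame: x ahead of the robot, y to its left, z up, the work surface at z = 0. Lengths are in mm, angles in rad, forces in N, time in s.
With the tool pointing down it reaches from about 275 to 750 mm from the base axis. Payload 10.2 kg.
Tool frame: the origin (TCP) lies on the centre line of the jaws, within the pads' length; the fingertips stand 8 mm ahead of it and the grasp point (between the pads) lies 11 mm behind it; x points along the fingers, y is the direction in which the jaws open and shut, and the axes are right-handed (so a half turn about x gives the same grasp; the last joint's range is limited). The gripper opens to 85 mm and grips with 20 to 120 N. Pads are 22 mm wide; open, the fingers measure 114 mm over their backs; the gripper's body (76 mm by 85 mm) begins 54 mm behind the grasp point. The pads swing forward as they close: fully open they stand 13 mm farther back than shut.
Start: joints at [0.966, 0.313, 1.498, -0, 1.331, -0.223], TCP at [195.623, 487.199, 239.294] pointing down, gripper open.
Joint ranges: [-2.94, 2.94], [-0.97, 2.17], [0.19, 2.56], [-1.23, 4.37], [0.02, 3.11], [-2.88, 2.88]. Speed limits (rad/s): [2.39, 2.39, 3.01, 3.14, 3.14, 3.14].

### API

Orientations are given as a unit quaternion [w, x, y, z].
In Python, from rig import ctrl, vision, workorder gives the robot as it stands. The module is installed in compiled form; this text tells all that it offers.
- The arm moves only by the shell command python3 -m jog 'ROWS' [OPENING] [FORCE]. ROWS is JSON, a list that holds one entry, the list of rows, each a list of 6 numbers: the shift along the tool's x, y, z in m, then the turn, a rotation vector about the tool's x, y, z in rad. A call has 1 to 12 rows; each row shifts and turns the commanded pose from where the row before left it, along the tool's axes as they then stand; what a row does not reach is not made up. A row lasts 1/8 s, in which the tool goes at most 62.5 mm and 10.7 degrees, less where a joint would pass 70% of its speed; a pose out of reach is approached as far as the arm can. A call is refused whole if a number of a shift passes 0.0625 or a number of a turn 0.188, either way. A call with a gripper value outside its range is refused whole. OPENING is the closure in counts, from 0 (fully open) to 255 (shut), set as the call begins (- or left out, the last holds). The fingers move at their own pace and stop on an object; FORCE is the grip in N (left out, the last holds). Time passes only in rows, so rows that do not move let the fingers close. It gives the time, the measured TCP pose, the force and the opening at its end, in the units of the state.
- ctrl.sense(): the state, without advancing time (a new reading comes with each control period).
- vision.capture(name): name is "side" or "top" or "wrist"; returns a dict with "image" (384x512x3 uint8, red, green, blue), "mtx" (3x3 intrinsics, pixels), "R" (3x3) and "t" (3): a world point X has camera coordinates R X + t; the wrist camera has in their place "hand_eye" (4x4, takes a point from camera to tool coordinates, whose origin is the TCP and whose axes are the tool frame's). Camera axes: x right, y down, z forward; pixel columns grow to the right and rows downward; lengths in mm; the calibration is good to about 2 mm. A picture is of the moment at which its call begins: read the wrist's pose just before it. There is no depth.
- workorder.finish_job(): hands the job in, once; it reports no verdict.
The state is a dict: "time_s": time; "joints": joint angles; "dq": joint speeds; "tau": joint torques, N m; "eef_pos": TCP position; "ee_rot": TCP orientation; "force": force on the tool from outside, world axes, zero at the start; "wrist_torque": the same for the moment, N m; "grip_width": opening from 0.0 (shut) to 1.0 (fully open).
Only numpy, scipy, OpenCV 4.12 (cv2) and the standard library are available. Lean on these libraries where they do the work, as an engineer would, in place of code of your own. Each camera call takes 0.05 s, during which the arm holds its last target.

### The job

The dressing brick stands drying on its long edge in front of the stone holder. Without lifting it, slide it up, still standing, until its foot bears squarely against the long edge of the holder's bed, then push high on its face and tip it over that edge so that it lies flat on the bed between the jaws. Then push the sliding jaw along until the brick is held tight against the fixed jaw's pad and leave it clamped; push firmly but never over 20 N, and leave everything else on the bench where it is.

Things in the scene. Friction and masses are not known exactly. Their poses are not given: they have to be found in the camera images.
- brick: dressing brick, dark grey solid block 45 mm thick (its x), 145 mm long (y), 72 mm high (z) as it stands on its long edge; 0.55 to 0.75 kg; friction on bench and bed 0.5 to 0.67. Origin at the centre of its underside as it stands; the darker face (-x) looks to the robot, the lighter face (+x) to the bed's edge, 20 to 50 mm away, and it is turned from it by up to 7 degrees.
- brick_center (a point): the middle of the brick: 36 mm up when it stands, 30.5 mm up when it lies flat on the bed
- holder: grey stone holder screwed to the bench: base 60 mm wide (its x), 330 mm long (y -180 to +150 mm), 6 mm high. Between the jaws its rubber-faced bed, 60 mm wide, 185 mm long, has its top 8 mm above the bench. The upright long side nearest the robot (x = -30 mm) stops the foot of the brick. Origin at the centre of the bed, at bench height; its yaw varies.
- bed_edge (a point): middle of the top corner of the bed's long side nearest the robot (holder x = -30, y = 0, z = 8 mm). Tipped over this corner the brick ends with about 8 to 18 mm of its width overhanging it towards the robot. The gritty face clings to whatever pushes it and rises as the brick tips: a pusher that does not rise with it in the arc about this corner drags on it and the force climbs.
- end_pad: rubber-faced pressure pad of the fixed jaw at the +y end of the bed, 60 mm wide, up to 46 mm above the bench, sprung against the fixed end block: it gives 1 mm per 9 N, at most 3 mm. Origin on its inner face (holder y = +92.5 mm when free) at bench height
- jaw: sliding jaw at the -y end: block 60 mm wide, 25 mm long, top 46 mm above the bench. Origin on its inner face, on the holder's centre line at bench height. Starts 0 to 12 mm along from holder y = -92.5 mm, slides up to 55 mm towards the holder's +y; needs about 4 N to slide and stays where left, so a firm push stays clamped. With the brick against both jaws its inner face is at holder y = -52.5 mm.
- jaw_push (a point): middle of the back of the jaw's steel push plate (40 mm wide, 19 to 49 mm above the bench), 29 mm behind the jaw's inner face and 34 mm above the bench: push here along the holder's +y; a last push of 16 to 19 N clamps the brick tight, one of 12 N may not
- scissors: steel scissors lying beyond the holder, 145 x 65 mm, flat (a bystander)
- slip_stone: small slip stone, 26 x 90 x 12 mm, lying to the right of the brick (a bystander)
- paste_jar: jar of honing paste, 48 mm across, 50 mm high, left of the brick (a bystander)
- brush: hand brush, 170 mm long, beyond the right end of the holder (a bystander)
- oil_bottle: amber oil bottle, 56 mm across, 150 mm high, at the left of the bench (a bystander)
- spare_lap: spare aluminium lap disc, 160 mm across, 15 mm high, at the left of the bench (a bystander)
- wrench: wrench, 150 mm long, lying at the right of the bench (a bystander)

How it is judged (in metres and radians):
On the way, in this order (a step that is already met when the one before it is completed fails the run):
1. the brick, still upright, bears squarely with its foot against the long edge of the bed (contact force between brick and holder above 0.8 N and angle between brick's own z axis and vertical below 0.12 rad and angle between the y axis of brick and the y axis of holder, either way round below 0.05 rad), for 0.1 s.
2. the brick lies flat on the bed between the jaws (angle between brick's own z axis and vertical between 1.5 and 1.64 rad and angle between the y axis of brick and the y axis of holder, either way round below 0.06 rad and height (world z) of brick_center between 0.027 and 0.034 m and x of brick_center in the frame of holder between -0.02 and 0.014 m), for 0.3 s.
At the end, for the whole second after the job is handed in: the brick rests on its broad side flat on the bed (within 4 degrees), along it within 3.5 degrees, its middle from 20 mm short of to 14 mm past the bed's centre line, and stays clamped with the robot away: the end pad presses on it with over 1.5 N, the sliding jaw with over 0.5 N (all of step 2 and contact force between brick and end_pad above 1.5 N and contact force between brick and jaw above 0.5 N and linear speed of brick below 0.01 m/s); the robot touches nothing.
It fails at once if the brick pushed with more than 20 N (contact force between any of the arm, the fingers and brick above 20 N).
It fails at once if the jaw pushed with more than 25 N (contact force between any of the arm, the fingers and jaw above 25 N).
It fails at once if the brick lifted (its middle more than 60 mm above the bench) (height (world z) of brick_center above 0.06 m).
It fails at once if a bystander moved by more than 15 mm (distance of any of scissors, slip_stone, paste_jar, brush, oil_bottle, spare_lap, wrench from where it was at the start of the episode above 0.015 m).
It also fails if it takes over 72 s, if anything falls off the work surface, if the arm or the gripper's body presses on something with over 40 N, if the wrist force passes 120 N, or if a joint passes its speed limit or range.

## Working session

There is one attempt and no reset: what is moved stays moved. The work goes in short steps, Python scripts to look and compute and a shell command to move; the robot and the scene stay as the last step left them, time stands still between calls to the robot, and variables do not carry over. Pictures are saved under pics/ and viewed, and the job is handed in when it is done.

```bash
mkdir -p pics; ls
cat > h.py <<'E'
import numpy as np,cv2
from rig import ctrl,vision,workorder
def save(n,im): cv2.imwrite('pics/'+n,im[:,:,::-1])
def px2w(c,uv,z):
    K=np.array(c['mtx']);R=np.array(c['R']);t=np.array(c['t']).ravel()
    d=R.T@np.linalg.inv(K)@np.array([uv[0],uv[1],1.]); o=-R.T@t
    return o+d*(z-o[2])/d[2]
def w2px(c,X):
    p=np.array(c['mtx'])@(np.array(c['R'])@np.array(X,float)+np.array(c['t']).ravel()); return p[:2]/p[2]
E
python3 - <<'E'
from h import *
import pickle
print(ctrl.sense())
for n in('top','side'):
    c=vision.capture(n); pickle.dump(c,open(n+'0.pkl','wb'))
    save(n+'0.png',cv2.resize(c['image'],(800,600),interpolation=cv2.INTER_CUBIC)); print(n,c['mtx'],c['R'],c['t'])
E
```

```text
pics
{'time_s': 0.0, 'joints': array([ 9.65618305e-01,  3.13448767e-01,  1.49843517e+00, -9.94489083e-06,
        1.33100110e+00, -2.23397252e-01]), 'dq': array([-0.00064899, -0.00052159, -0.00098128, -0.00013434,  0.00074661,
       -0.00032014]), 'tau': array([-3.50692553e-04, -4.12267900e+01, -2.59740347e+01, -1.77770071e-04,
        4.19085860e-03, -1.85671365e-05]), 'eef_pos': array([195.46926791, 486.98816126, 238.73641976]), 'ee_rot': array([ 0.69408188,  0.13374112,  0.69444349, -0.13458042]), 'force': array([-0.28521506, -0.3569863 , -0.10100445]), 'wrist_torque': array([-0.0001446 ,  0.0359303 ,  0.03253865]), 'grip_width': 1.001442915802155}
top [[365.10376691   0.         260.89043765]
 [  0.         365.10376691 191.12170042]
 [  0.           0.           1.        ]] [[-0.02517022 -0.99952913 -0.01754954]
 [-0.9884141   0.02751113 -0.14926722]
 [ 0.14967974  0.01358912 -0.98864114]] [  25.7611645   581.61031104 1012.35790388]
side [[380.51100777   0.         253.48023716]
 [  0.         380.51100777 192.06548653]
 [  0.           0.           1.        ]] [[-0.89230485 -0.45142878 -0.00202699]
 [-0.34504359  0.68490294 -0.64175765]
 [ 0.29109616 -0.57194406 -0.76690482]] [523.70050673 205.74445798 826.71251574]
```

View pics/top0.png

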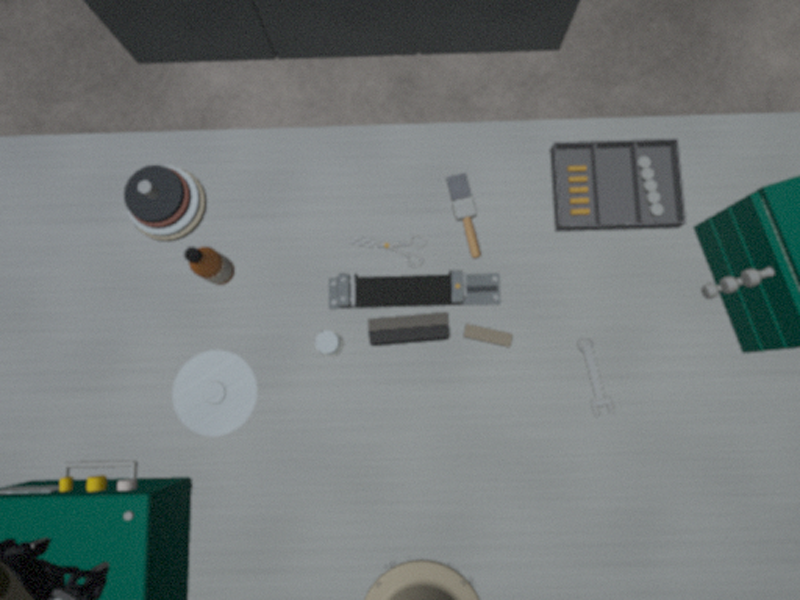

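View pics/side0.png

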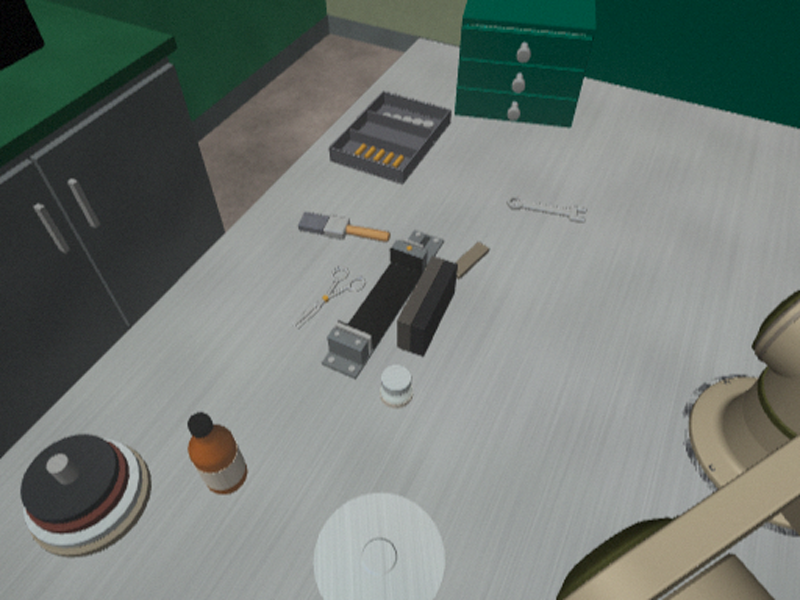

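The top view shows the holder with its fixed jaw on the left at (340,290) and the sliding jaw on the right at (458,286). The brick stands at (409,328), the jar at (327,342) and the slip stone at (488,335). I'll enlarge that area.

Run:
```python
from h import *
import pickle
c=pickle.load(open('top0.pkl','rb'));im=c['image'][165:230,195:335]
save('topc.png',cv2.resize(im,None,fx=5.7,fy=5.7,interpolation=cv2.INTER_CUBIC))
c=pickle.load(open('side0.pkl','rb'));im=c['image'][140:250,195:335]
save('sidec.png',cv2.resize(im,None,fx=5.4,fy=5.4,interpolation=cv2.INTER_CUBIC))
```

```text
(no output)
```

View pics/topc.png

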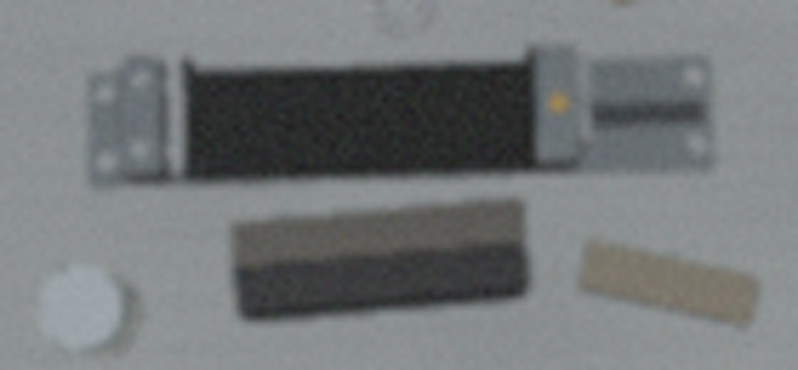

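View pics/sidec.png

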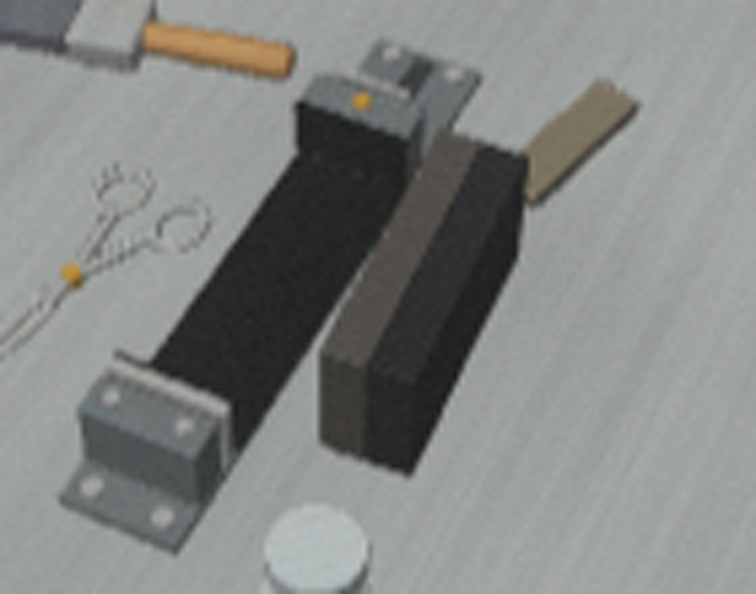

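```bash
cat > fit.py <<'E'
from h import *
import pickle
from scipy.optimize import least_squares
def fit(obs,x0):
    def res(p):
        ca,sa=np.cos(p[2]),np.sin(p[2]);r=[]
        for c,X,uv in obs:
            W=[p[0]+ca*X[0]-sa*X[1],p[1]+sa*X[0]+ca*X[1],X[2]]
            r+=list(w2px(c,W)-uv)
        return r
    s=least_squares(res,x0,loss='soft_l1'); return s.x,np.array(res(s.x)).reshape(-1,2)
E
python3 - <<'E'
from fit import *
T=pickle.load(open('top0.pkl','rb'));S=pickle.load(open('side0.pkl','rb'))
t=lambda u,v:np.array([195+(u+.5)/5.7-.5,165+(v+.5)/5.7-.5])
s=lambda u,v:np.array([195+(u+.5)/5.4-.5,140+(v+.5)/5.4-.5])
for c in(T,S): print('cam',-np.array(c['R']).T@np.array(c['t']).ravel())
H=[(T,(-30,150,6),t(92,185)),(T,(30,150,6),t(88,75)),(T,(30,-180,6),t(710,58)),(T,(-30,-180,6),t(713,168)),
(S,(30,150,6),s(62,500)),(S,(-30,150,6),s(180,550)),(S,(30,-180,6),s(382,38)),(S,(-30,-180,6),s(482,75))]
B=[(T,(22.5,72.5,72),t(233,222)),(T,(22.5,-72.5,72),t(523,200)),(T,(-22.5,72.5,0),t(245,318)),(T,(-22.5,-72.5,0),t(525,295)),
(S,(22.5,72.5,72),s(320,355)),(S,(-22.5,72.5,72),s(415,382)),(S,(-22.5,-72.5,72),s(527,154)),(S,(22.5,-72.5,72),s(450,135)),(S,(22.5,72.5,0),s(320,440)),(S,(-22.5,72.5,0),s(410,475))]
for n,o in(('H',H),('B',B)):
  for q in (o,[k for k in o if k[0] is T],[k for k in o if k[0] is S]):
    p,r=fit(q,[460,0,0]);print(n,p,np.degrees(p[2]));print(r.round(1).tolist())
J=px2w(T,t(530,165),46),px2w(T,t(578,160),46),px2w(T,t(530,48),46),px2w(T,t(80,305),50),px2w(T,t(583,240),12),px2w(T,t(760,285),12),px2w(T,t(580,285),12),px2w(T,t(748,325),12);print(np.round(J,1))
E
```

```text
cam [ 423.99077572   -4.0087768  1088.12612728]
cam [297.63846604 568.3318127  767.10943197]
H [602.88502177  13.43627034  12.56976513] 720.1944915559297
[[-0.6, 0.6], [-0.0, 0.2], [0.2, -0.3], [0.8, 0.2], [-0.3, -0.2], [-0.3, 0.0], [-0.3, 0.3], [0.2, -0.1]]
H [ 6.03494952e+02  1.38161050e+01 -2.58109789e-04] -0.01478860157941112
[[-0.7, 0.2], [-0.1, -0.2], [0.2, -0.2], [0.6, 0.2]]
H [6.02541872e+02 1.32357351e+01 5.66982719e-03] 0.32485716868655606
[[-0.0, -0.2], [0.0, 0.1], [-0.3, 0.3], [0.2, -0.1]]
B [5.26308057e+02 9.31163367e+00 5.38177355e-02] 3.083529104640022
[[-0.3, -0.1], [0.4, -0.4], [0.7, 0.8], [0.1, 1.0], [-0.4, -1.1], [-0.0, 0.2], [0.9, 0.2], [-1.5, -1.4], [-0.3, 1.2], [-0.1, 0.8]]
B [5.27208167e+02 1.00059954e+01 4.99270738e-02] 2.8606106120740655
[[-0.5, -0.5], [0.2, -0.6], [0.5, 0.4], [-0.1, 0.8]]
B [5.25694585e+02 8.62871834e+00 4.73797158e-02] 2.714657748278852
[[-0.2, -1.3], [0.2, 0.0], [1.4, 0.2], [-1.0, -1.5], [-0.1, 1.0], [0.1, 0.7]]
[[ 572.6  -66.3   46. ]
 [ 574.5  -90.7   46. ]
 [ 632.8  -68.5   46. ]
 [ 507.5  161.2   50. ]
 [ 537.4  -94.4   12. ]
 [ 511.6 -184.7   12. ]
 [ 514.1  -91.9   12. ]
 [ 491.2 -177.5   12. ]]
```

Both views agree: the holder is at about (603, 13.4) with yaw about 0.003, and the brick is at (526.5, 9.5) with yaw about 0.05. The jaw face is at y≈-67, only about 4 mm from the brick's right end. I'll slide the brick diagonally towards +y to gain clearance. Next I'll plan the approach with the open fingers side by side and the tool tilted.

```bash
cat > plan.py <<'E'
from h import *
from scipy.spatial.transform import Rotation as Rn
def pose():
    s=ctrl.sense();q=s['ee_rot'];return np.array(s['eef_pos']),Rn.from_quat([q[1],q[2],q[3],q[0]]),s
def target(tau,yaw=0,sgn=1):
    # tau: tilt from vertical, tips leading to +x
    x=np.array([np.sin(tau),0,-np.cos(tau)]);y=np.array([0,sgn,0.]);z=np.cross(x,y)
    return Rn.from_euler('z',yaw)*Rn.from_matrix(np.c_[x,y,z])
def plan(Rt,*pts):
    p,R,s=pose();rv=(R.inv()*Rt).as_rotvec();print('turn',rv.round(4))
    for q in pts:
        d=Rt.inv().apply(np.array(q)-p)/1000;print('shift',d.round(4));p=np.array(q)
def tip():
    p,R,s=pose();print(s['time_s'],p.round(1),'tcp axes',R.as_matrix().round(3).tolist(),'F',s['force'].round(2),'g',s['grip_width'])
E
python3 - <<'E'
from plan import *
tip()
for sg in(1,-1): plan(target(np.radians(35),0,sg),(440,14,250),(440,14,90))
c=vision.capture('wrist');save('w0.png',c['image']);print(c['hand_eye'],c['mtx'])
E
```

```text
0.1 [195.5 487.  238.8] tcp axes [[-0.001, 0.373, 0.928], [-0.001, 0.928, -0.373], [-1.0, -0.001, -0.0]] F [-0.25 -0.58 -0.49] g 1.0062824116045124
turn [-0.3695 -0.6038  0.1177]
shift [ 0.1311 -0.473   0.2067]
shift [ 0.1311  0.     -0.0918]
turn [2.6447 0.1626 0.8345]
shift [ 0.1311  0.473  -0.2067]
shift [0.1311 0.     0.0918]
[[-3.42428573e-04 -2.80429055e-01  9.59874694e-01 -1.35189637e+02]
 [ 9.99999394e-01  9.07886043e-04  6.21983259e-04  7.74545886e-02]
 [-1.04587901e-03  9.59874326e-01  2.80428574e-01 -7.15828092e+01]
 [ 0.00000000e+00  0.00000000e+00  0.00000000e+00  1.00000000e+00]] [[330.65388665   0.         255.11363571]
 [  0.         330.65388665 188.28555307]
 [  0.           0.           1.        ]]
```

View pics/w0.png

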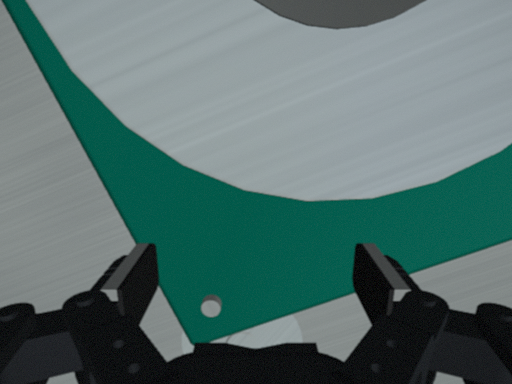

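The wrist view shows the open fingers at (130,280) and (375,280), above a green grinder housing. I'll raise the arm first, move across, and then turn.

```bash
python3 -m jog '[[[-0.025,0,0,0,0,0],[-0.025,0,0,0,0,0],[0,-0.029,0.0337,0,0,0],[0,-0.029,0.0337,0,0,0],[0,-0.029,0.0337,0,0,0],[0,-0.029,0.0337,0,0,0],[0,-0.029,0.0337,0,0,0],[0,-0.029,0.0337,0,0,0],[0,-0.029,0.0337,0,0,0],[0,-0.029,0.0337,0,0,0],[0,-0.029,0.0337,0,0,0],[0,-0.029,0.0337,0,0,0]]]' 0 20
python3 -m jog '[[[0,-0.029,0.0337,-0.07,-0.11,0.022],[0,-0.029,0.0337,-0.07,-0.11,0.022],[0,0,0,-0.07,-0.11,0.022],[0,0,0,-0.07,-0.11,0.022],[0,0,0,-0.07,-0.11,0.022],[0,0,0,0,0,0],[0,0,0,0,0,0]]]'
python3 - <<'E'
from plan import *
tip()
plan(target(np.radians(35)),(440,14,150),(465,14,25))
c=vision.capture('wrist');save('w1.png',c['image'])
c=vision.capture('side');save('s1.png',c['image'])
E
```

```text
time_s: 1.65
eef_pos: [400.7, 91.1, 289.3]
ee_rot: [0.694, 0.134, 0.694, -0.134]
force: [0.3, 1.5, 0.0]
grip_width: 1.003
time_s: 2.52
eef_pos: [444.1, 15.0, 292.8]
ee_rot: [0.874, 0.009, 0.486, -0.007]
force: [0.5, 0.0, 0.5]
grip_width: 1.001
2.525 [444.1  15.  292.8] tcp axes [[0.528, 0.021, 0.849], [-0.003, 1.0, -0.023], [-0.849, 0.01, 0.528]] F [0.52 0.   0.52] g 1.001358809045094
turn [-0.0229 -0.0542  0.0035]
shift [ 0.1147 -0.001  -0.0852]
shift [ 0.1167  0.     -0.0512]
```

View pics/w1.png

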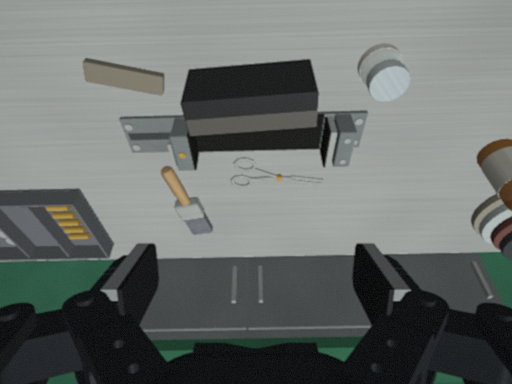

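View pics/s1.png

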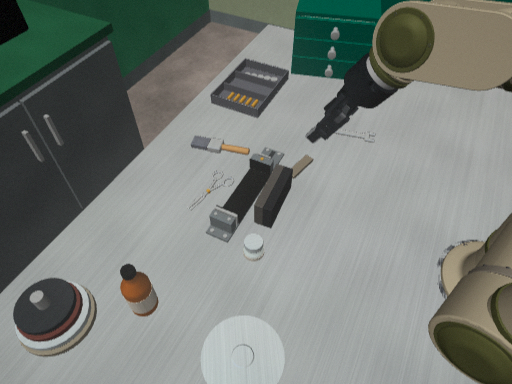

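The tool is in place above and in front of the brick, with both finger ends level. I'll trim the yaw and plan the descent behind the brick, keeping the fingers 25 mm clear of its face.

Run:
```python
from plan import *
plan(target(np.radians(32),.003),(440,8,150),(465,8,40),(465,8,18))
```

```text
turn [-0.0248 -0.0016  0.0041]
shift [ 0.1188 -0.0071 -0.0792]
shift [ 1.065e-01 -1.000e-04 -3.710e-02]
shift [ 0.0187  0.     -0.0117]
```

```bash
python3 -m jog '[[[0,0,0,-0.0248,-0.0016,0.0041],[0.030,-0.0017,-0.020,0,0,0],[0.030,-0.0018,-0.020,0,0,0],[0.030,-0.0018,-0.020,0,0,0],[0.029,-0.0018,-0.019,0,0,0],[0.035,0,-0.012,0,0,0],[0.036,0,-0.0125,0,0,0],[0.0355,0,-0.0125,0,0,0],[0,0,0,0,0,0],[0,0,0,0,0,0]]]'
python3 - <<'E'
from plan import *
import pickle
tip()
plan(target(np.radians(32),.003),(465,8,18))
for n in('wrist','side','top'):
    c=vision.capture(n);save(n+'2.png',c['image']);pickle.dump(c,open(n+'2.pkl','wb'))
E
```

```text
time_s: 3.88
eef_pos: [470.3, 13.4, 62.4]
ee_rot: [0.871, -0.002, 0.492, 0.001]
force: [0.4, -0.5, -0.1]
grip_width: 1.004
3.875 [470.3  13.4  62.4] tcp axes [[0.516, -0.003, 0.856], [-0.0, 1.0, 0.004], [-0.856, -0.002, 0.516]] F [ 0.41 -0.48 -0.13] g 1.0043732822658844
turn [ 0.0014 -0.0158  0.002 ]
shift [ 0.0348 -0.0053 -0.028 ]
```

View pics/wrist2.png

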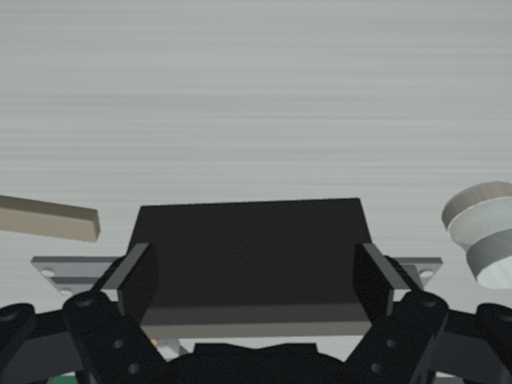

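View pics/side2.png

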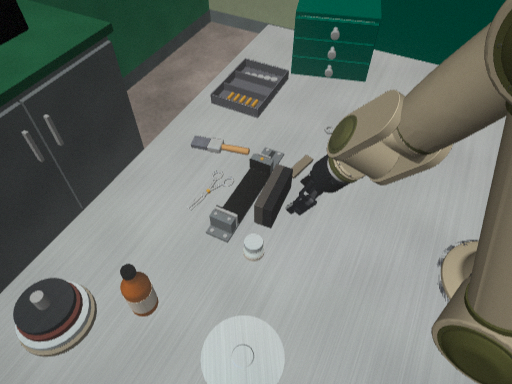

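View pics/top2.png

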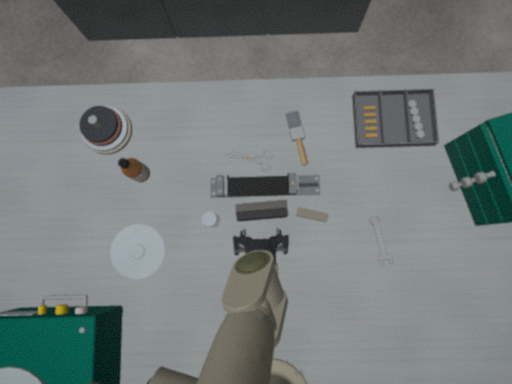

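In the wrist view the finger ends sit at about (157,243) and (360,243), and the brick's face spans columns 135–370 between and beyond them. That puts the open tips about 5 mm behind the TCP. I'll go down to TCP z≈10, then approach.

```bash
python3 -m jog '[[[0.0125,-0.0015,-0.0045,0,0,0],[0.0125,-0.0015,-0.0045,0,0,0],[0.0125,-0.0015,-0.0045,0,0,0],[0.0125,-0.0015,-0.0045,0,0,0],[0,0,0,0,0,0],[0,0,0,0,0,0]]]'
python3 - <<'E'
from plan import *
tip()
plan(target(np.radians(32),.003),(480,8,10),(490,8,10),(491,8,10))
E
```

```text
time_s: 4.78
eef_pos: [490.0, 13.4, 31.1]
ee_rot: [0.862, -0.002, 0.507, -0.005]
force: [-0.3, 0.4, 0.4]
grip_width: 1.0
4.775 [490.   13.4  31.1] tcp axes [[0.486, 0.007, 0.874], [-0.011, 1.0, -0.002], [-0.874, -0.008, 0.486]] F [-0.28  0.43  0.45] g 1.0002071296303163
turn [-0.0046 -0.0511  0.0121]
shift [ 0.0126 -0.0053 -0.0197]
shift [ 0.0053 -0.      0.0085]
shift [ 0.0005 -0.      0.0008]
```

```bash
python3 - <<'E'
from plan import *
p,R,s=pose();print(s['joints'].round(3),s['tau'].round(1),s['dq'].round(4))
E
python3 -m jog '[[[0,0,0,0,0,0],[0,0,0,0,0,0]]]'
```

```text
[-0.276  0.405  2.175  1.073  0.14  -2.88 ] [  0.  -32.7 -13.7   0.2  -0.4  -0. ] [-0.0008 -0.0089  0.003  -0.0004 -0.0006 -0.0004]
time_s: 5.03
eef_pos: [490.1, 13.3, 31.4]
ee_rot: [0.862, -0.002, 0.507, -0.005]
force: [0.9, 0.1, -0.1]
grip_width: 1.0
```

Joint 5 is close to its singularity (0.14) and joint 6 is at its limit, because the tool is tilted too far forward this low down. I'll back up and stand the tool steeper, at about 8° of tilt.

```bash
python3 -m jog '[[[-0.017,0,0.0,0,0.0,0],[-0.017,0,0.01,0,0.0,0],[-0.017,0,0.01,0,0.04,0],[-0.017,0,0.01,0,0.07,0],[-0.01,0,0,0,0.07,0],[-0.01,0,0,0,0.07,0],[0,0,0,0,0.07,0],[0,0,0,0,0.07,0],[0,0,0,0,0,0]]]'
python3 - <<'E'
from plan import *
tip();print(pose()[2]['joints'].round(3))
plan(target(np.radians(8),.003),(475,8,70),(475,8,12))
E
```

```text
time_s: 6.15
eef_pos: [477.5, 14.3, 123.2]
ee_rot: [0.748, -0.001, 0.663, -0.005]
force: [-0.5, -0.4, -1.0]
grip_width: 0.999
6.15 [477.5  14.3 123.2] tcp axes [[0.12, 0.006, 0.993], [-0.008, 1.0, -0.006], [-0.993, -0.007, 0.12]] F [-0.47 -0.39 -1.02] g 0.9990108268366827
[-0.226  0.287  1.874  0.025  0.862 -1.806]
turn [-0.0084 -0.0195  0.0086]
shift [ 0.0524 -0.0063 -0.0099]
shift [ 0.0574  0.     -0.0081]
```

```bash
python3 -m jog '[[[0.026,-0.003,-0.005,-0.0084,-0.0195,0.0086],[0.026,-0.0033,-0.005,0,0,0],[0.019,0,-0.0027,0,0,0],[0.019,0,-0.0027,0,0,0],[0.019,0,-0.0027,0,0,0],[0,0,0,0,0,0],[0,0,0,0,0,0]]]'
python3 - <<'E'
from plan import *
tip();print(pose()[2]['joints'].round(3))
plan(target(np.radians(8),.003),(475,8,12),(485,8,12),(486,8,12),(487,8.5,12))
E
```

```text
time_s: 7.02
eef_pos: [473.8, 7.8, 13.5]
ee_rot: [0.755, -0.001, 0.656, 0.001]
force: [-0.0, 0.6, -0.0]
grip_width: 0.999
7.025 [473.8   7.8  13.5] tcp axes [[0.14, -0.003, 0.99], [0.0, 1.0, 0.003], [-0.99, -0.0, 0.14]] F [-0.04  0.58 -0.03] g 0.9988796918049103
[-0.25   0.479  1.977  0.067  0.551 -1.878]
turn [-0.0003  0.0004  0.0002]
shift [0.0016 0.0002 0.001 ]
shift [ 0.0014 -0.      0.0099]
shift [ 0.0001 -0.      0.001 ]
shift [0.0001 0.0005 0.001 ]
```

```bash
python3 -m jog '[[[0.0008,0,0.005,0,0,0],[0.0008,0,0.005,0,0,0],[0.0004,0,0.003,0,0,0],[0.0003,0,0.002,0,0,0],[0.0003,0,0.002,0,0,0]]]'; python3 -m jog '[[[0.0003,0,0.002,0,0,0],[0.0003,0,0.002,0,0,0]]]'
```

```text
time_s: 7.65
eef_pos: [490.9, 7.9, 12.5]
ee_rot: [0.754, -0.001, 0.656, 0.001]
force: [0.3, 0.5, 0.8]
grip_width: 1.0
time_s: 7.9
eef_pos: [494.3, 8.2, 12.3]
ee_rot: [0.754, -0.001, 0.657, 0.001]
force: [-4.7, 1.6, 2.9]
grip_width: 1.002
```

```bash
python3 -m jog '[[[0.0001,0,0.001,0,0,0],[0.0001,0,0.001,0,0,0]]]';  python3 -m jog '[[[0.0001,0,0.001,0,0,0],[0.0001,0,0.001,0,0,0],[0.0001,0,0.001,0,0,0],[0.0001,0,0.001,0,0,0]]]'; python3 -m jog '[[[0.0001,0.0003,0.001,0,0,0],[0.0001,0.0005,0.001,0,0,0],[0.0001,0.0006,0.001,0,0,0]]]'
```

```text
time_s: 8.15
eef_pos: [496.8, 8.0, 12.5]
ee_rot: [0.754, -0.001, 0.657, 0.001]
force: [-2.3, 1.4, 0.3]
grip_width: 0.994
time_s: 8.65
eef_pos: [500.9, 7.8, 12.7]
ee_rot: [0.754, -0.001, 0.656, 0.001]
force: [-2.4, -0.5, -1.0]
grip_width: 1.001
time_s: 9.02
eef_pos: [504.1, 9.2, 12.9]
ee_rot: [0.754, -0.001, 0.656, 0.001]
force: [-2.7, -1.5, -1.0]
grip_width: 1.002
```

```bash
python3 -m jog '[[[0.0001,0.0006,0.001,0,0,0],[0.0002,0.0006,0.001,0,0,0],[0.0002,0.0006,0.001,0,0,0],[0.0002,0.0006,0.001,0,0,0],[0.0002,0.0006,0.001,0,0,0],[0.0002,0.0006,0.001,0,0,0]]]'
python3 - <<'E'
from plan import *
import pickle
tip()
for n in('side','top'):
    c=vision.capture(n);pickle.dump(c,open(n+'3.pkl','wb'))
    im=c['image'][165:230,195:335] if n=='top' else c['image'][140:250,195:335]
    save(n+'3.png',cv2.resize(im,None,fx=5.4,fy=5.4,interpolation=cv2.INTER_CUBIC))
E
```

```text
time_s: 9.78
eef_pos: [510.1, 13.0, 12.7]
ee_rot: [0.754, -0.001, 0.656, 0.001]
force: [-3.7, -1.9, 1.4]
grip_width: 1.003
9.775 [510.1  13.   12.7] tcp axes [[0.138, -0.003, 0.99], [0.0, 1.0, 0.003], [-0.99, 0.0, 0.138]] F [-3.71 -1.91  1.42] g 1.0026282853845883
```

View pics/side3.png

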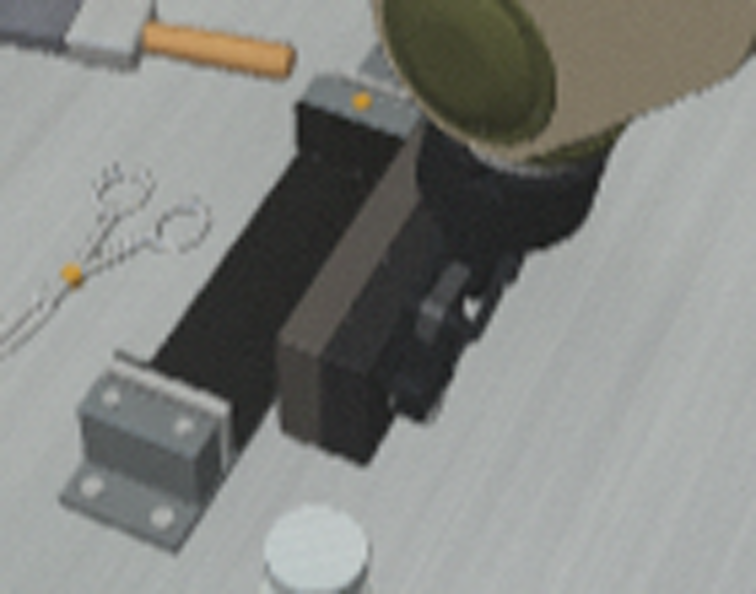

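View pics/top3.png

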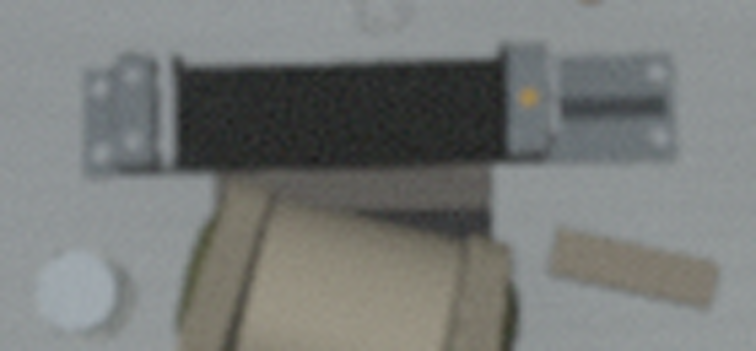

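The brick is upright and square: its lighter face in the side view runs parallel to the bed edge, with a small gap left. I'll continue the diagonal slide.

```bash
python3 -m jog '[[[0.0001,0.0006,0.001,0,0,0],[0.0001,0.0006,0.001,0,0,0],[0.0001,0.0006,0.001,0,0,0],[0.0001,0.0005,0.001,0,0,0],[0.0001,0.0003,0.001,0,0,0]]]'; python3 -m jog '[[[0.0001,0,0.001,0,0,0],[0.0001,0,0.001,0,0,0]]]';python3 -m jog '[[[0.0001,0,0.001,0,0,0]]]';python3 -m jog '[[[0.0001,0,0.001,0,0,0]]]'
```

```text
time_s: 10.5
eef_pos: [515.0, 15.7, 12.7]
ee_rot: [0.754, -0.001, 0.657, 0.001]
force: [-3.4, -1.0, 0.1]
grip_width: 1.003
time_s: 10.75
eef_pos: [516.9, 15.7, 12.8]
ee_rot: [0.754, -0.001, 0.657, 0.001]
force: [-3.0, 0.0, -0.7]
grip_width: 0.999
time_s: 10.88
eef_pos: [518.0, 15.7, 12.8]
ee_rot: [0.754, -0.001, 0.656, 0.001]
force: [-3.2, -0.0, -1.1]
grip_width: 0.999
time_s: 11.0
eef_pos: [519.1, 15.6, 12.9]
ee_rot: [0.754, -0.001, 0.656, 0.001]
force: [-2.7, -0.0, -1.6]
grip_width: 1.001
```

```bash
python3 -m jog '[[[0.0001,0,0.0007,0,0,0]]]';python3 -m jog '[[[0.0001,0,0.0007,0,0,0]]]';python3 -m jog '[[[0.0001,0,0.0005,0,0,0]]]';python3 -m jog '[[[0.0,0,0.0005,0,0,0]]]'
```

```text
time_s: 11.12
eef_pos: [519.5, 15.6, 12.8]
ee_rot: [0.754, -0.001, 0.657, 0.001]
force: [-5.7, -0.5, -0.1]
grip_width: 1.001
time_s: 11.25
eef_pos: [519.5, 15.7, 12.7]
ee_rot: [0.754, -0.001, 0.657, 0.001]
force: [-10.3, -0.7, 3.5]
grip_width: 0.995
time_s: 11.38
eef_pos: [519.6, 15.7, 12.6]
ee_rot: [0.753, -0.001, 0.658, 0.001]
force: [-12.7, -2.4, 5.5]
grip_width: 1.001
time_s: 11.5
eef_pos: [519.6, 15.7, 12.6]
ee_rot: [0.753, -0.001, 0.658, 0.001]
force: [-14.9, -2.3, 7.3]
grip_width: 1.001
```

The brick bears firmly against the edge at about 15 N, square. I'll ease off, check, and rise for the tipping push.

```bash
python3 -m jog '[[[0,0,-0.001,0,0,0],[0,0,0,0,0,0],[0,0,-0.002,0,0,0],[0,0,-0.006,0,0,0],[0,0,-0.01,0,0,0],[-0.02,0,0,0,0,0],[-0.02,0,0,0,0,0],[0,0,0,0,0,0]]]'
python3 - <<'E'
from plan import *
import pickle
tip();print(pose()[2]['joints'].round(3))
for t in(20,25): plan(target(np.radians(t),.003),(495,15.5,45))
for n in('side','top'):
    c=vision.capture(n);pickle.dump(c,open(n+'4.pkl','wb'))
    im=c['image'][165:230,195:335] if n=='top' else c['image'][140:250,195:335]
    save(n+'4.png',cv2.resize(im,None,fx=5.4,fy=5.4,interpolation=cv2.INTER_CUBIC))
E
```

```text
time_s: 12.5
eef_pos: [497.4, 15.3, 50.9]
ee_rot: [0.755, -0.001, 0.655, 0.001]
force: [0.7, 0.3, 0.7]
grip_width: 1.001
12.5 [497.4  15.3  50.9] tcp axes [[0.141, -0.003, 0.99], [-0.0, 1.0, 0.003], [-0.99, -0.001, 0.141]] F [0.68 0.34 0.66] g 1.0014259278705302
[-0.221  0.441  1.892  0.049  0.672 -1.831]
turn [-0.0003 -0.2076  0.0006]
shift [ 0.0047  0.0002 -0.0043]
turn [-2.000e-04 -2.949e-01  6.000e-04]
shift [ 0.0043  0.0002 -0.0047]
```

View pics/side4.png

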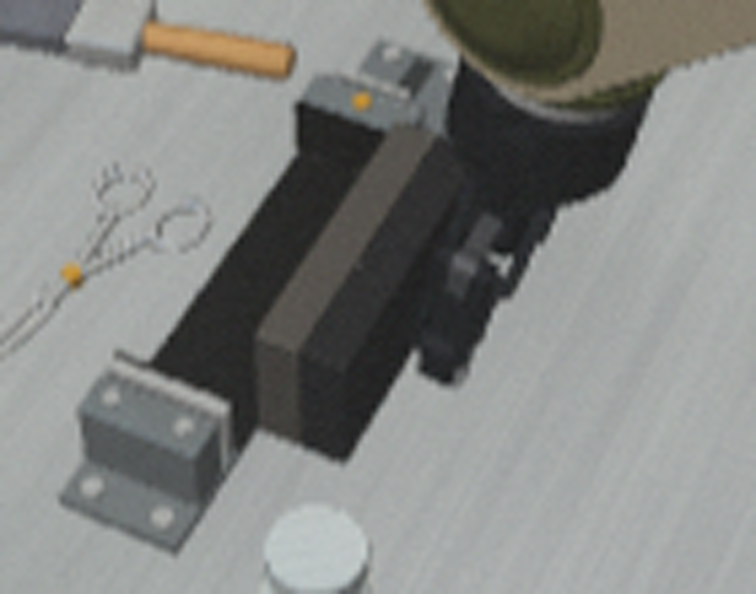

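View pics/top4.png

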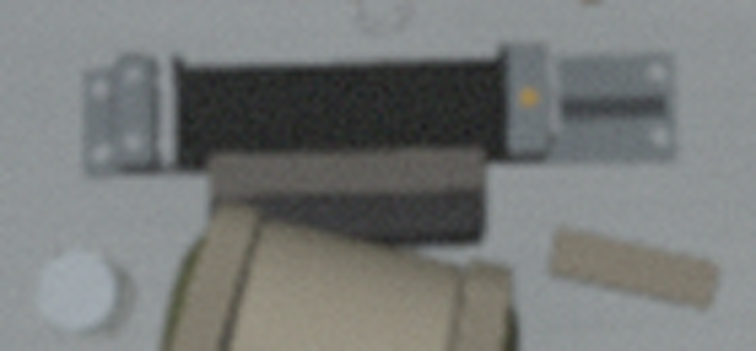

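The brick stands square against the bed edge, with about 8 mm to the jaw and 15 mm to the pad. Next I'll tilt the tool 20°, approach high on the face (contact at z≈60), then roll about the edge as a rigid arc.

```bash
python3 -m jog '[[[0,0,0,0,-0.104,0],[0,0,0,0,-0.104,0],[0.0016,0,0.0075,0,0,0],[0,0,0,0,0,0]]]'
python3 - <<'E'
from plan import *
tip();print(pose()[2]['joints'].round(3))
plan(target(np.radians(20),.003),(517,15.5,52),(518,15.5,52))
E
```

```text
time_s: 13.1
eef_pos: [505.8, 15.3, 51.1]
ee_rot: [0.818, -0.001, 0.575, 0.001]
force: [0.1, 0.6, -0.3]
grip_width: 1.0
13.1 [505.8  15.3  51.1] tcp axes [[0.339, -0.003, 0.941], [0.001, 1.0, 0.003], [-0.941, -0.0, 0.339]] F [ 0.11  0.61 -0.27] g 1.0001254300559135
[-0.243  0.397  2.015  0.213  0.401 -1.999]
turn [-0.0003 -0.0028  0.0002]
shift [0.003  0.0002 0.0109]
shift [ 0.0003 -0.      0.0009]
```

```bash
python3 -m jog '[[[0.0010,0,0.004,0,0,0],[0.0015,0,0.004,0,0,0],[0.0006,0,0.002,0,0,0],[0.0003,0,0.001,0,0,0]]]'; python3 -m jog '[[[0.0003,0,0.001,0,0,0]]]';python3 -m jog '[[[0.0003,0,0.001,0,0,0]]]';python3 -m jog '[[[0.0003,0,0.001,0,0,0]]]'
```

```text
time_s: 13.6
eef_pos: [516.3, 15.6, 51.5]
ee_rot: [0.818, -0.001, 0.575, 0.001]
force: [0.2, 0.0, 0.6]
grip_width: 0.995
time_s: 13.72
eef_pos: [517.2, 15.6, 51.6]
ee_rot: [0.818, -0.001, 0.575, 0.001]
force: [0.7, 0.6, 0.8]
grip_width: 1.002
time_s: 13.85
eef_pos: [518.3, 15.6, 51.7]
ee_rot: [0.818, -0.001, 0.575, 0.001]
force: [-0.8, -0.9, -1.1]
grip_width: 0.997
time_s: 13.98
eef_pos: [519.4, 15.5, 51.8]
ee_rot: [0.818, -0.001, 0.575, 0.001]
force: [0.2, 0.6, -0.0]
grip_width: 1.003
```

```bash
python3 -m jog '[[[0.0003,0,0.001,0,0,0]]]';python3 -m jog '[[[0.0003,0,0.001,0,0,0]]]'; python3 -m jog '[[[-0.0006,0,0.0012,0,0.02,0]]]'
```

```text
time_s: 14.1
eef_pos: [520.4, 15.6, 51.8]
ee_rot: [0.818, -0.001, 0.575, 0.001]
force: [-0.1, 0.1, 0.2]
grip_width: 1.0
time_s: 14.22
eef_pos: [521.5, 15.5, 51.9]
ee_rot: [0.818, -0.001, 0.575, 0.001]
force: [0.1, -0.3, -0.8]
grip_width: 1.003
time_s: 14.35
eef_pos: [521.7, 15.7, 52.5]
ee_rot: [0.812, -0.001, 0.584, 0.001]
force: [-2.3, 0.4, -0.4]
grip_width: 0.996
```

```bash
python3 -m jog '[[[-0.001,0,0.0025,0,0.035,0]]]';python3 -m jog '[[[-0.0012,0,0.0022,0,0.035,0],[-0.0012,0,0.0022,0,0.035,0]]]'; python3 -m jog '[[[-0.0012,0,0.0022,0,0.035,0],[-0.0012,0,0.0022,0,0.035,0]]]'
python3 - <<'E'
from plan import *
tip();c=vision.capture('side');im=c['image'][140:250,195:335]
save('side5.png',cv2.resize(im,None,fx=5.4,fy=5.4,interpolation=cv2.INTER_CUBIC))
E
```

```text
time_s: 14.48
eef_pos: [523.6, 15.6, 54.3]
ee_rot: [0.801, -0.001, 0.598, 0.001]
force: [-3.5, 0.5, 0.2]
grip_width: 1.002
time_s: 14.72
eef_pos: [527.6, 15.6, 58.1]
ee_rot: [0.78, -0.001, 0.626, 0.001]
force: [-2.3, 1.2, 0.0]
grip_width: 0.996
time_s: 14.98
eef_pos: [531.5, 15.6, 61.3]
ee_rot: [0.758, -0.001, 0.653, 0.001]
force: [-2.2, 1.3, -1.2]
grip_width: 1.0
14.975 [531.5  15.6  61.3] tcp axes [[0.148, -0.002, 0.989], [0.0, 1.0, 0.002], [-0.989, -0.0, 0.148]] F [-2.23  1.27 -1.17] g 1.0002224393383043
```

View pics/side5.png

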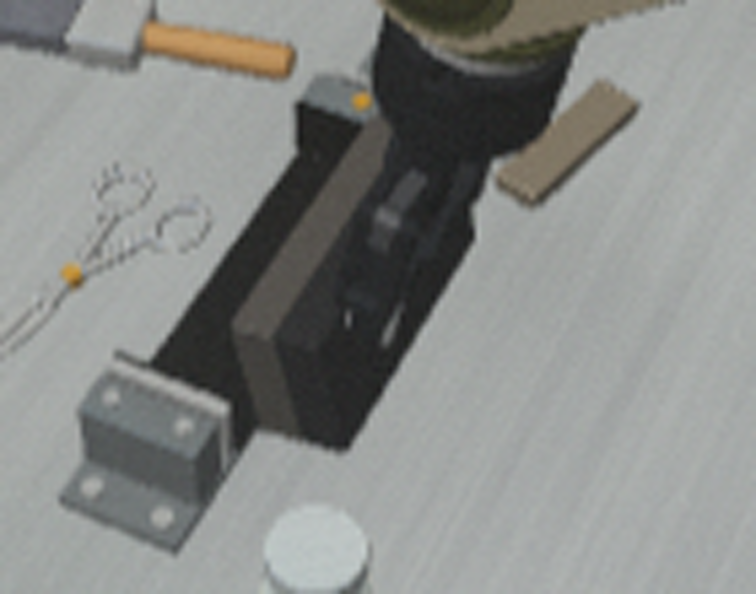

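The brick is tipping about the edge, now roughly 12° over, and the forces stay low at about 2.5 N. I'll continue the arc.

```bash
python3 -m jog '[[[-0.0012,0,0.0022,0,0.035,0],[-0.0012,0,0.0022,0,0.035,0],[-0.0012,0,0.0022,0,0.035,0]]]'; python3 -m jog '[[[-0.0012,0,0.0022,0,0.035,0],[-0.0012,0,0.0022,0,0.035,0],[-0.0012,0,0.0022,0,0.035,0]]]';python3 -m jog '[[[-0.0012,0,0.0022,0,0.035,0],[-0.0012,0,0.0022,0,0.035,0],[-0.0012,0,0.0022,0,0.035,0]]]'
python3 - <<'E'
from plan import *
tip();print(pose()[2]['joints'].round(3));c=vision.capture('side');im=c['image'][140:250,195:335]
save('side6.png',cv2.resize(im,None,fx=5.4,fy=5.4,interpolation=cv2.INTER_CUBIC))
E
```

```text
time_s: 15.4
eef_pos: [537.7, 15.6, 65.6]
ee_rot: [0.723, -0.001, 0.691, 0.001]
force: [-1.5, -0.8, -1.4]
grip_width: 1.003
time_s: 15.78
eef_pos: [544.4, 15.6, 69.3]
ee_rot: [0.686, -0.001, 0.728, 0.001]
force: [-0.3, 0.0, -0.7]
grip_width: 1.0
time_s: 16.15
eef_pos: [551.4, 15.6, 72.4]
ee_rot: [0.647, -0.001, 0.763, 0.001]
force: [-0.8, -0.3, 0.3]
grip_width: 1.001
16.15 [551.4  15.6  72.4] tcp axes [[-0.164, -0.002, 0.986], [-0.001, 1.0, 0.002], [-0.986, -0.0, -0.164]] F [-0.79 -0.3   0.33] g 1.000852949795805
[-0.171  0.635  1.478 -0.031  1.191 -1.73 ]
```

View pics/side6.png

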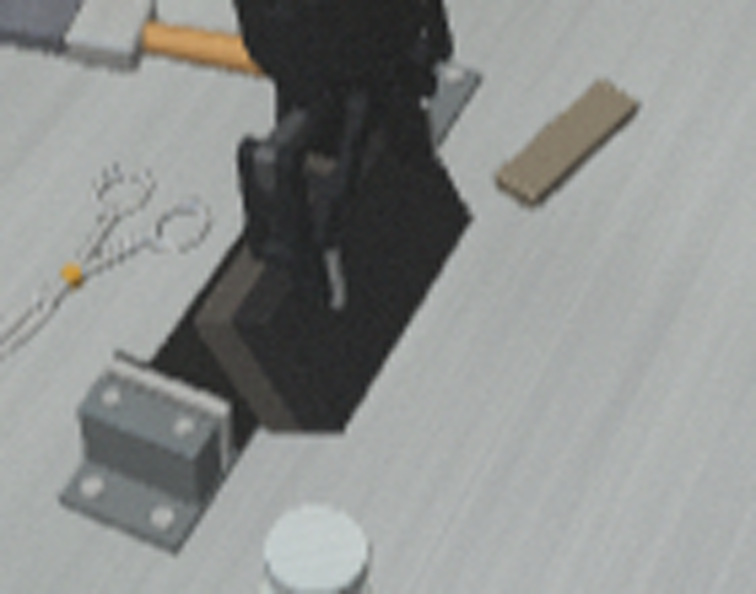

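The brick is now about 30° over and the force is near zero. I'll continue past the balance point.

```bash
python3 -m jog '[[[-0.0012,0,0.0022,0,0.035,0],[-0.0012,0,0.0022,0,0.035,0],[-0.0012,0,0.0022,0,0.035,0]]]'; python3 -m jog '[[[-0.0012,0,0.0022,0,0.035,0],[-0.0012,0,0.0022,0,0.035,0],[-0.0012,0,0.0022,0,0.035,0]]]'
python3 - <<'E'
from plan import *
tip();c=vision.capture('side');im=c['image'][140:250,195:335]
save('side7.png',cv2.resize(im,None,fx=5.4,fy=5.4,interpolation=cv2.INTER_CUBIC))
E
```

```text
time_s: 16.58
eef_pos: [558.6, 15.6, 74.6]
ee_rot: [0.606, -0.001, 0.795, 0.001]
force: [0.1, 0.6, 0.7]
grip_width: 0.996
time_s: 16.95
eef_pos: [566.1, 15.6, 76.0]
ee_rot: [0.563, -0.001, 0.826, 0.001]
force: [-0.6, -0.4, 0.7]
grip_width: 0.998
16.95 [566.1  15.6  76. ] tcp axes [[-0.365, -0.003, 0.931], [-0.001, 1.0, 0.002], [-0.931, -0.0, -0.365]] F [-0.56 -0.42  0.75] g 0.9983402698711848
```

View pics/side7.png

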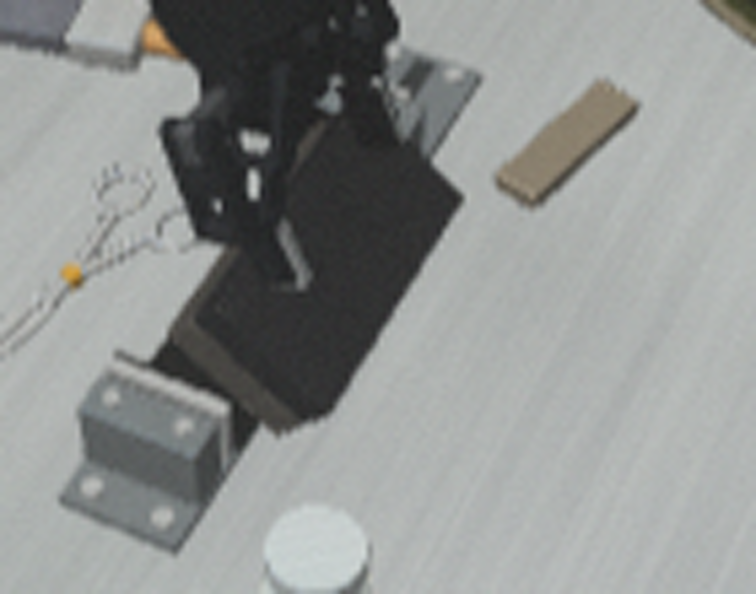

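```bash
python3 -m jog '[[[-0.0012,0,0.0022,0,0.035,0],[-0.0012,0,0.0022,0,0.035,0]]]'
python3 - <<'E'
from plan import *
tip();print(pose()[2]['joints'].round(3));c=vision.capture('side');im=c['image'][140:250,195:335]
save('side8.png',cv2.resize(im,None,fx=5.4,fy=5.4,interpolation=cv2.INTER_CUBIC))
E
```

```text
time_s: 17.25
eef_pos: [571.0, 15.6, 76.5]
ee_rot: [0.534, -0.001, 0.845, 0.001]
force: [0.8, 0.5, 0.3]
grip_width: 0.998
17.25 [571.   15.6  76.5] tcp axes [[-0.429, -0.003, 0.903], [-0.001, 1.0, 0.002], [-0.903, -0.0, -0.429]] F [0.8  0.51 0.3 ] g 0.9977046789657013
[-0.149  0.822  1.176 -0.065  1.582 -1.709]
```

View pics/side8.png

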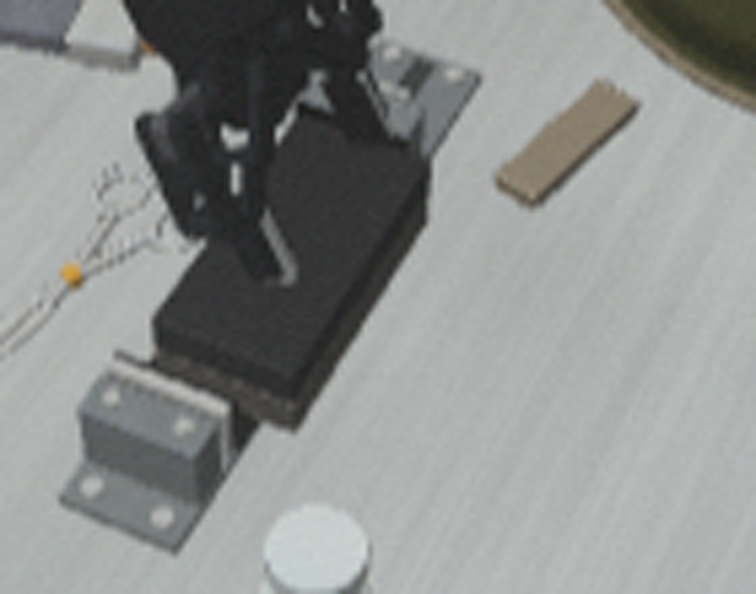

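The brick has fallen flat onto the bed between the jaws. I'll withdraw straight up, set the tool vertical, close the gripper and look.

```bash
python3 -m jog '[[[-0.018,0,-0.0086,0,0,0],[-0.036,0,-0.017,0,0,0],[-0.036,0,-0.017,0,0,0],[-0.03,0,0,0,-0.11,0],[-0.03,0,0,0,-0.11,0],[0,-0.04,0,0,-0.11,0],[0,-0.04,0,0,-0.11,0],[0,-0.04,0,0,0,0],[0,-0.04,0,0,0,0],[0,0,0,0,0,0]]]' 255 20
python3 - <<'E'
from plan import *
import pickle
tip();print(pose()[2]['joints'].round(3))
for n in('side','top'):
    c=vision.capture(n);pickle.dump(c,open(n+'9.pkl','wb'))
    im=c['image'][165:230,195:335] if n=='top' else c['image'][140:250,195:335]
    save(n+'9.png',cv2.resize(im,None,fx=5.4,fy=5.4,interpolation=cv2.INTER_CUBIC))
E
```

```text
time_s: 18.55
eef_pos: [593.6, -146.6, 233.0]
ee_rot: [0.707, -0.0, 0.707, -0.001]
force: [-0.6, 0.6, -0.9]
grip_width: 0.001
18.55 [ 593.6 -146.6  233. ] tcp axes [[-0.001, 0.001, 1.0], [-0.001, 1.0, -0.001], [-1.0, -0.001, -0.001]] F [-0.56  0.61 -0.89] g 0.001405418267482012
[-4.330e-01  5.110e-01  1.224e+00 -2.000e-03  1.406e+00 -2.003e+00]
```

View pics/side9.png

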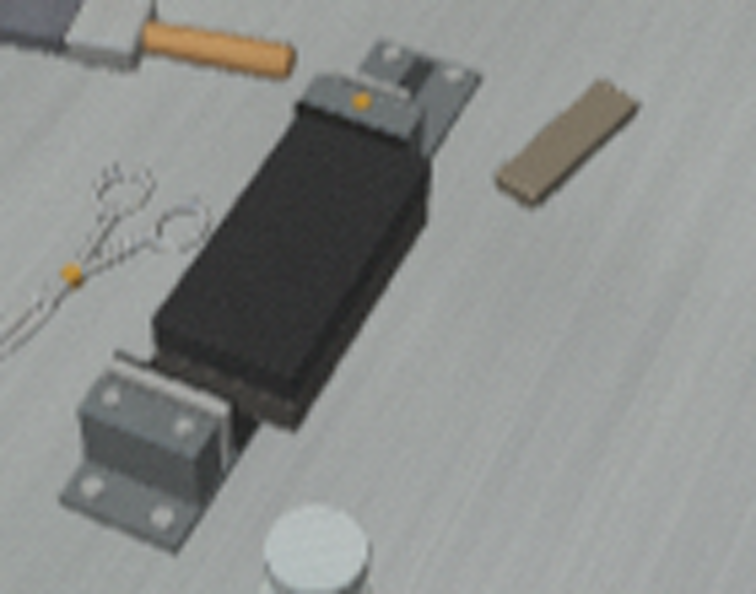

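View pics/top9.png

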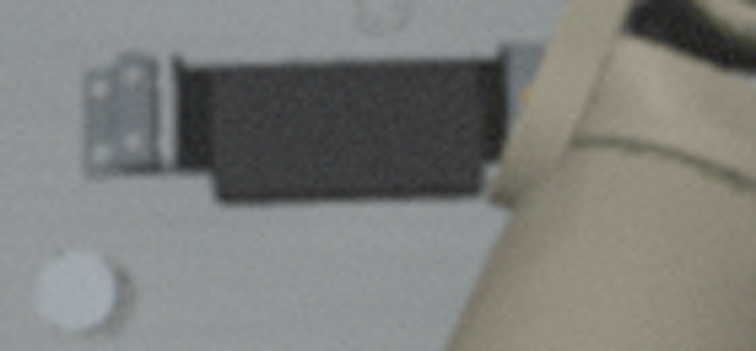

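The brick lies flat, square, overhanging towards the robot, with a small gap at each end. I'll measure its position and the jaw's.

Run:
```python
from fit import *
T=pickle.load(open('top9.pkl','rb'));S=pickle.load(open('side9.pkl','rb'));T0=pickle.load(open('top0.pkl','rb'))
t=lambda u,v:np.array([195+(u+.5)/5.4-.5,165+(v+.5)/5.4-.5])
s=lambda u,v:np.array([195+(u+.5)/5.4-.5,140+(v+.5)/5.4-.5])
B=[(T,(-36,72.5,53),t(217,202)),(T,(-36,-72.5,53),t(482,193)),(T,(36,72.5,53),t(212,70)),(T,(36,-72.5,53),t(478,62)),
(S,(36,72.5,53),s(155,322)),(S,(-36,72.5,53),s(293,393)),(S,(-36,-72.5,53),s(430,175)),(S,(36,-72.5,53),s(303,108))]
for q in(B,B[:4],B[4:]):
    p,r=fit(q,[595,15,0]);print(p,r.round(1).tolist())
# jaw top corners z46 in first top pic (5.7)
tt=lambda u,v:np.array([195+(u+.5)/5.7-.5,165+(v+.5)/5.7-.5])
print(px2w(T0,tt(578,105),46),px2w(T0,tt(530,105),46),px2w(T0,tt(590,110),49))
im=T0['image'][165:205,275:325];save('jaw.png',cv2.resize(im,None,fx=12,fy=12,interpolation=cv2.INTER_CUBIC))
p,R,st=pose();c=vision.capture('wrist');save('w9.png',c['image'])
HE=c['hand_eye'];q,Rr=p,R
for X in([588+14,-67.5,46],[603,-96.5,34]):
    v=np.linalg.inv(HE)@np.r_[R.inv().apply(np.array(X)-p),1];k=c['mtx']@v[:3];print('wristpx',k[:2]/k[2])
```

```text
[ 5.8768791e+02  1.7179044e+01 -3.8370282e-03] [[-1.5, -0.2], [0.2, 0.3], [-0.8, -0.5], [0.2, -0.2], [-0.4, 0.2], [0.6, -2.1], [1.2, -1.8], [-0.1, 1.5]]
[5.87264737e+02 1.58835231e+01 5.04689541e-03] [[-0.9, 0.2], [0.8, 0.2], [-0.4, -0.1], [0.5, -0.3]]
[ 5.87171483e+02  1.95669204e+01 -1.37608113e-02] [[-0.9, 0.8], [-0.0, -1.3], [1.2, -1.0], [-0.1, 2.1]]
[602.6635245 -91.7661226  46.       ] [603.35004471 -67.45085009  46.        ] [599.41451174 -97.46816947  49.        ]Traceback (most recent call last):
  File "<stdin>", line 13, in <module>
NameError: name 'pose' is not defined
```

View pics/jaw.png

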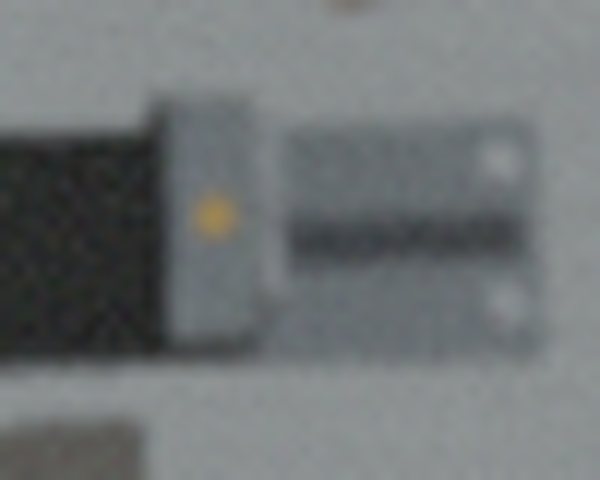

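By vision the brick's middle is about 15 mm short of the centre line. That is inside the 20 mm limit, but the margin is only a few millimetres. I'll nudge it a few mm onto the bed with the same open-finger fence. The contact position calibrated in step 1 (TCP x 519.5 means the face is 45 mm before the edge) also gives an exact measurement.

```bash
python3 -m jog '[[[0,0.032,-0.021,0,0,0],[0.02,0.033,-0.021,0,-0.035,0],[0.02,0.033,-0.021,0,-0.035,0],[0.02,0.033,-0.021,0,-0.035,0],[0.02,0.033,0,0,-0.035,0],[0,0,0,0,0,0]]]' 0
python3 - <<'E'
from plan import *
tip()
plan(target(np.radians(8),.003),(515,17,80),(520,17,28))
E
```

```text
time_s: 19.4
eef_pos: [512.4, 22.3, 149.4]
ee_rot: [0.753, -0.002, 0.658, 0.003]
force: [0.0, -0.5, -0.4]
grip_width: 0.996
19.4 [512.4  22.3 149.4] tcp axes [[0.135, -0.007, 0.991], [0.002, 1.0, 0.007], [-0.991, 0.001, 0.135]] F [ 0.05 -0.49 -0.37] g 0.9964712392083752
turn [ 0.0036 -0.0042 -0.0012]
shift [ 0.0691 -0.0053 -0.0071]
shift [ 0.0522 -0.     -0.0023]
```

```bash
python3 -m jog '[[[0.035,-0.003,-0.0035,0.0036,-0.0042,-0.0012],[0.034,-0.0023,-0.0036,0,0,0],[0.026,0,-0.001,0,0,0],[0.026,0,-0.001,0,0,0],[0.0,0,0.005,0,0,0],[0.0008,0,0.005,0,0,0],[0.0004,0,0.003,0,0,0],[0.0,0,0,0,0,0]]]'; python3 -m jog '[[[0.0002,0,0.0015,0,0,0],[0.0002,0,0.0015,0,0,0]]]'; python3 -m jog '[[[0.0001,0,0.001,0,0,0],[0.0001,0,0.001,0,0,0]]]'
```

```text
time_s: 20.4
eef_pos: [535.1, 14.1, 30.1]
ee_rot: [0.756, -0.0, 0.655, -0.001]
force: [-0.1, 0.3, 0.0]
grip_width: 1.001
time_s: 20.65
eef_pos: [537.7, 14.2, 29.5]
ee_rot: [0.755, 0.0, 0.656, -0.001]
force: [-0.3, -0.4, 0.3]
grip_width: 0.999
time_s: 20.9
eef_pos: [539.7, 14.2, 29.5]
ee_rot: [0.755, 0.0, 0.656, -0.001]
force: [1.1, 0.3, 0.0]
grip_width: 1.002
```

```bash
python3 -m jog '[[[0.0001,0,0.001,0,0,0],[0.0001,0,0.001,0,0,0]]]'; python3 -m jog '[[[0.0001,0,0.001,0,0,0],[0.0001,0,0.001,0,0,0]]]';python3 -m jog '[[[0.0001,0,0.001,0,0,0],[0.0001,0,0.001,0,0,0]]]'; python3 -m jog '[[[0.0001,0,0.001,0,0,0],[0.0001,0,0.001,0,0,0]]]'
```

```text
time_s: 21.15
eef_pos: [541.7, 14.2, 29.5]
ee_rot: [0.755, 0.0, 0.656, -0.001]
force: [-0.1, -1.3, 0.2]
grip_width: 0.995
time_s: 21.4
eef_pos: [543.7, 14.2, 29.6]
ee_rot: [0.755, 0.0, 0.656, -0.001]
force: [-0.2, 0.4, 0.3]
grip_width: 0.999
time_s: 21.65
eef_pos: [545.0, 14.3, 29.5]
ee_rot: [0.754, 0.0, 0.656, -0.0]
force: [-6.2, -0.2, 4.8]
grip_width: 0.997
time_s: 21.9
eef_pos: [546.8, 14.3, 29.6]
ee_rot: [0.754, 0.0, 0.656, -0.0]
force: [-4.3, -0.6, 2.5]
grip_width: 1.003
```

Contact came at about 544.5, so the middle was at -14 mm. That is within limits and agrees with vision. I'll push about 5 mm more.

```bash
python3 -m jog '[[[0.0001,0,0.001,0,0,0],[0.0001,0,0.001,0,0,0]]]'; python3 -m jog '[[[0.0001,0,0.001,0,0,0],[0.0001,0,0.001,0,0,0]]]';python3 -m jog '[[[0,0,-0.003,0,0,0],[0,0,-0.01,0,0,0],[-0.03,0,-0.01,0,0,0],[-0.04,0,0,0,0,0],[-0.04,0,0,0,0.07,0],[-0.02,0,0,0,0.07,0],[0,0,0,0,0,0]]]' 255
python3 - <<'E'
from plan import *
tip()
plan(target(0,.003),(602,-125,150),(602,-125,32))
E
```

```text
time_s: 22.15
eef_pos: [548.9, 14.3, 29.6]
ee_rot: [0.754, 0.0, 0.656, -0.0]
force: [-3.6, 0.4, 0.8]
grip_width: 0.995
time_s: 22.4
eef_pos: [551.5, 14.2, 29.7]
ee_rot: [0.755, 0.0, 0.656, -0.001]
force: [-3.1, -0.9, -1.5]
grip_width: 0.997
time_s: 23.28
eef_pos: [512.8, 14.1, 156.5]
ee_rot: [0.709, -0.0, 0.705, -0.001]
force: [0.3, -0.9, -0.9]
grip_width: -0.0
23.275 [512.8  14.1 156.5] tcp axes [[0.005, 0.001, 1.0], [-0.001, 1.0, -0.001], [-1.0, -0.001, 0.005]] F [ 0.29 -0.89 -0.9 ] g -0.0001783169088275831
turn [-0.0039  0.0049  0.0012]
shift [ 0.0065 -0.1394  0.0888]
shift [0.118 0.    0.   ]
```

```bash
python3 -m jog '[[[0.0,-0.036,0.0225,-0.0039,0.0049,0.0012],[0.0,-0.036,0.0225,0,0,0],[0.0,-0.036,0.0225,0,0,0],[0.0,-0.036,0.0225,0,0,0],[0.03,0,0,0,0,0],[0.03,0,0,0,0,0],[0,0,0,0,0,0]]]'
python3 - <<'E'
from plan import *
tip()
plan(target(0,.003),(603,-130,60),(603,-130,32))
c=vision.capture('wrist');save('w10.png',c['image'])
c=vision.capture('side');save('s10.png',cv2.resize(c['image'][100:260,180:400],None,fx=3.5,fy=3.5))
E
```

```text
time_s: 24.15
eef_pos: [600.3, -128.9, 92.0]
ee_rot: [0.704, 0.0, 0.71, 0.002]
force: [-0.9, -0.2, 1.0]
grip_width: -0.0
24.15 [ 600.3 -128.9   92. ] tcp axes [[-0.009, -0.003, 1.0], [0.003, 1.0, 0.003], [-1.0, 0.003, -0.009]] F [-0.91 -0.24  1.03] g -0.00025244719794306026
turn [-0.0003 -0.0087 -0.003 ]
shift [ 0.032  -0.0011  0.0027]
shift [0.028 0.    0.   ]
```

View pics/w10.png

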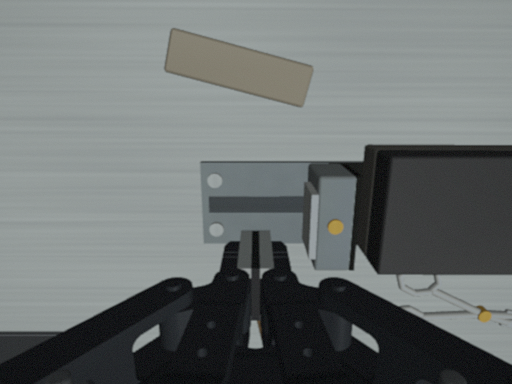

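View pics/s10.png

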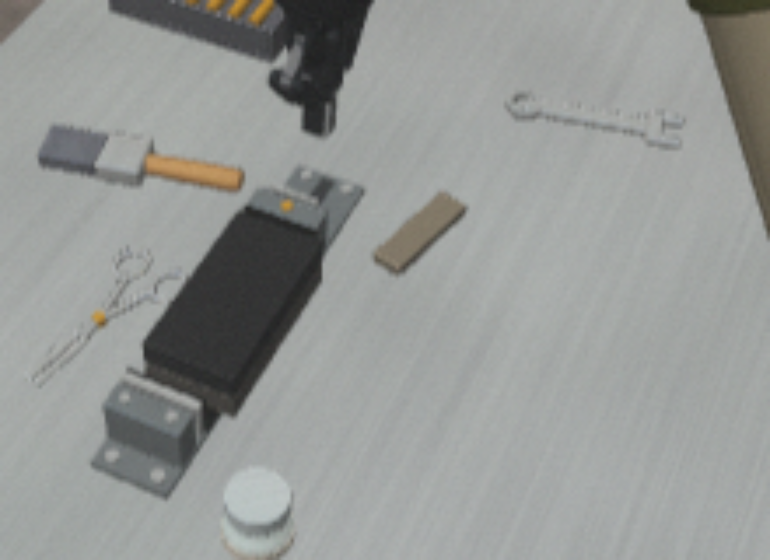

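The wrist view shows the closed fingers at (256,240), behind the jaw's push plate at (310,220). The slip stone is well clear. Descend and push along +y.

```bash
python3 -m jog '[[[0.03,0,0.0027,0,-0.0087,-0.003],[0.03,0,0,0,0,0],[0,0.003,0,0,0,0],[0,0.003,0,0,0,0],[0,0,0,0,0,0]]]'; python3 -m jog '[[[0,0.002,0,0,0,0],[0,0.002,0,0,0,0],[0,0.002,0,0,0,0]]]'; python3 -m jog '[[[0,0.002,0,0,0,0],[0,0.002,0,0,0,0]]]'
```

```text
time_s: 24.88
eef_pos: [605.5, -123.5, 37.0]
ee_rot: [0.71, -0.002, 0.705, -0.0]
force: [-0.1, 0.7, 0.2]
grip_width: -0.004
time_s: 25.25
eef_pos: [604.8, -117.5, 35.4]
ee_rot: [0.709, -0.002, 0.705, 0.0]
force: [0.8, 0.4, 0.6]
grip_width: 0.0
time_s: 25.5
eef_pos: [604.7, -113.4, 35.2]
ee_rot: [0.709, -0.002, 0.705, 0.0]
force: [-0.3, -0.8, 0.4]
grip_width: -0.0
```

```bash
python3 -m jog '[[[0,0.0015,0,0,0,0],[0,0.0015,0,0,0,0]]]'; python3 -m jog '[[[0,0.0015,0,0,0,0],[0,0.0015,0,0,0,0]]]'; python3 -m jog '[[[0,0.0015,0,0,0,0],[0,0.0015,0,0,0,0]]]';python3 -m jog '[[[0,0.0015,0,0,0,0],[0,0.0015,0,0,0,0]]]'
```

```text
time_s: 25.75
eef_pos: [604.7, -110.6, 35.2]
ee_rot: [0.709, -0.002, 0.705, 0.0]
force: [-1.0, -3.4, -0.6]
grip_width: -0.003
time_s: 26.0
eef_pos: [604.7, -108.1, 35.3]
ee_rot: [0.709, -0.002, 0.705, -0.0]
force: [-0.7, -5.4, 0.7]
grip_width: 0.001
time_s: 26.25
eef_pos: [604.7, -105.0, 35.3]
ee_rot: [0.709, -0.002, 0.705, -0.0]
force: [-0.5, -5.1, -0.7]
grip_width: -0.001
time_s: 26.5
eef_pos: [604.7, -102.0, 35.3]
ee_rot: [0.709, -0.002, 0.705, -0.0]
force: [0.7, -4.5, -0.5]
grip_width: -0.002
```

```bash
python3 -m jog '[[[0,0.0015,0,0,0,0],[0,0.0015,0,0,0,0],[0,0.0015,0,0,0,0]]]'; python3 -m jog '[[[0,0.0015,0,0,0,0],[0,0.0015,0,0,0,0],[0,0.0015,0,0,0,0]]]'; python3 -m jog '[[[0,0.0015,0,0,0,0],[0,0.0015,0,0,0,0],[0,0.001,0,0,0,0]]]';python3 -m jog '[[[0,0.001,0,0,0,0],[0,0.001,0,0,0,0],[0,0.001,0,0,0,0]]]'
```

```text
time_s: 26.88
eef_pos: [604.7, -98.0, 35.3]
ee_rot: [0.709, -0.002, 0.705, -0.0]
force: [0.2, -8.4, -2.3]
grip_width: 0.002
time_s: 27.25
eef_pos: [604.7, -93.6, 35.3]
ee_rot: [0.709, -0.002, 0.705, -0.0]
force: [-0.5, -9.0, -1.0]
grip_width: -0.001
time_s: 27.62
eef_pos: [604.7, -89.6, 35.3]
ee_rot: [0.709, -0.002, 0.705, -0.0]
force: [-1.7, -8.3, -1.1]
grip_width: 0.0
time_s: 28.0
eef_pos: [604.7, -86.6, 35.3]
ee_rot: [0.709, -0.002, 0.705, -0.0]
force: [-0.6, -8.2, -0.7]
grip_width: -0.0
```

Jaw and brick are now sliding together at about 8.5 N. I'll slow down for the clamp.

```bash
python3 -m jog '[[[0,0.0008,0,0,0,0],[0,0.0007,0,0,0,0]]]'; python3 -m jog '[[[0,0.0007,0,0,0,0],[0,0.0005,0,0,0,0]]]'; python3 -m jog '[[[0,0.0005,0,0,0,0],[0,0.0005,0,0,0,0]]]'
```

```text
time_s: 28.25
eef_pos: [604.7, -85.0, 35.3]
ee_rot: [0.709, -0.002, 0.705, -0.0]
force: [-1.2, -8.8, -1.4]
grip_width: -0.001
time_s: 28.5
eef_pos: [604.7, -83.8, 35.3]
ee_rot: [0.709, -0.002, 0.705, -0.0]
force: [-0.7, -8.3, -0.6]
grip_width: 0.004
time_s: 28.75
eef_pos: [604.7, -82.8, 35.3]
ee_rot: [0.709, -0.002, 0.705, -0.0]
force: [-0.8, -6.8, -0.2]
grip_width: 0.001
```

```bash
python3 -m jog '[[[0,0.0005,0,0,0,0],[0,0.0,0,0,0,0]]]';python3 -m jog '[[[0,0.0005,0,0,0,0],[0,0.0,0,0,0,0]]]'
```

```text
time_s: 29.0
eef_pos: [604.7, -82.2, 35.3]
ee_rot: [0.709, -0.002, 0.705, -0.0]
force: [-0.4, -7.5, -1.0]
grip_width: 0.002
time_s: 29.25
eef_pos: [604.7, -81.8, 35.3]
ee_rot: [0.709, -0.002, 0.705, -0.0]
force: [-0.1, -7.0, -0.8]
grip_width: 0.001
```

```bash
python3 -m jog '[[[0,0.0005,0,0,0,0],[0,0.0005,0,0,0,0]]]';python3 -m jog '[[[0,0.0005,0,0,0,0],[0,0.0005,0,0,0,0]]]'
```

```text
time_s: 29.5
eef_pos: [604.7, -81.2, 35.3]
ee_rot: [0.709, -0.003, 0.705, -0.001]
force: [-0.3, -11.3, -0.6]
grip_width: 0.0
time_s: 29.75
eef_pos: [604.7, -80.8, 35.3]
ee_rot: [0.709, -0.003, 0.705, -0.001]
force: [-1.3, -15.1, -1.6]
grip_width: -0.002
```

```bash
python3 -m jog '[[[0,0.0005,0,0,0,0]]]';python3 -m jog '[[[0,0.0005,0,0,0,0]]]'
```

```text
time_s: 29.88
eef_pos: [604.7, -80.6, 35.3]
ee_rot: [0.709, -0.003, 0.705, -0.001]
force: [-2.4, -15.1, -0.7]
grip_width: -0.003
time_s: 30.0
eef_pos: [604.7, -80.4, 35.3]
ee_rot: [0.709, -0.003, 0.705, -0.001]
force: [-1.8, -16.6, -1.4]
grip_width: -0.002
```

```bash
python3 -m jog '[[[0,0.0003,0,0,0,0],[0,0,0,0,0,0]]]';python3 -m jog '[[[0,0.0002,0,0,0,0],[0,0,0,0,0,0]]]'
```

```text
time_s: 30.25
eef_pos: [604.7, -80.3, 35.3]
ee_rot: [0.709, -0.003, 0.705, -0.001]
force: [-2.3, -17.1, -1.7]
grip_width: 0.0
time_s: 30.5
eef_pos: [604.7, -80.2, 35.3]
ee_rot: [0.709, -0.003, 0.705, -0.001]
force: [-2.6, -18.4, -1.4]
grip_width: -0.001
```

The push reached about 18 N and the jaw stopped against the brick. I'll back off, raise clear and check.

```bash
python3 -m jog '[[[0,0,0,0,0,0],[0,-0.002,0,0,0,0],[0,-0.004,0,0,0,0],[0,-0.01,0,0,0,0],[0,-0.015,0,0,0,0],[-0.03,0,0,0,0,0],[-0.05,0,0,0,0,0],[-0.05,0,0,0,0,0],[-0.05,-0.05,0,0,0,0],[0,-0.05,-0.03,0,0,0],[0,-0.05,-0.03,0,0,0],[0,0,0,0,0,0]]]'
python3 - <<'E'
from plan import *
import pickle
tip()
for n in('side','top'):
    c=vision.capture(n);pickle.dump(c,open(n+'11.pkl','wb'))
    im=c['image'][165:230,195:335] if n=='top' else c['image'][140:250,195:335]
    save(n+'11.png',cv2.resize(im,None,fx=5.4,fy=5.4,interpolation=cv2.INTER_CUBIC))
    save(n+'11f.png',c['image'])
E
```

```text
time_s: 32.0
eef_pos: [542.4, -256.1, 209.6]
ee_rot: [0.709, -0.0, 0.706, -0.002]
force: [0.9, -0.0, -0.2]
grip_width: 0.001
32.0 [ 542.4 -256.1  209.6] tcp axes [[0.004, 0.002, 1.0], [-0.003, 1.0, -0.002], [-1.0, -0.003, 0.004]] F [ 0.92 -0.01 -0.24] g 0.00096265799493159
```

View pics/side11.png

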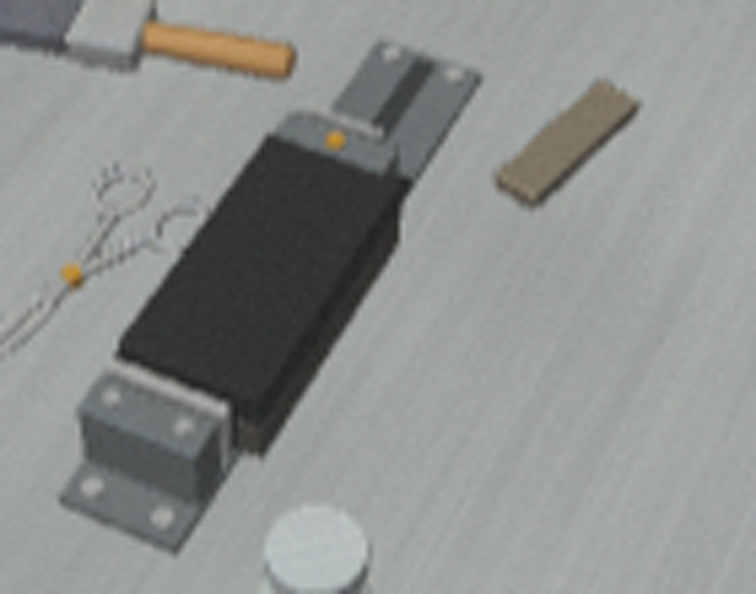

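View pics/top11.png

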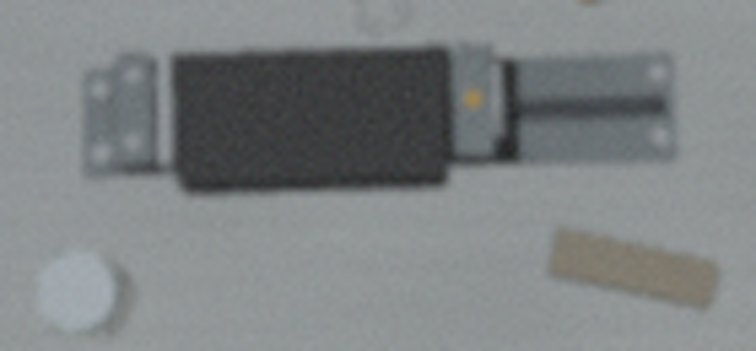

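View pics/top11f.png

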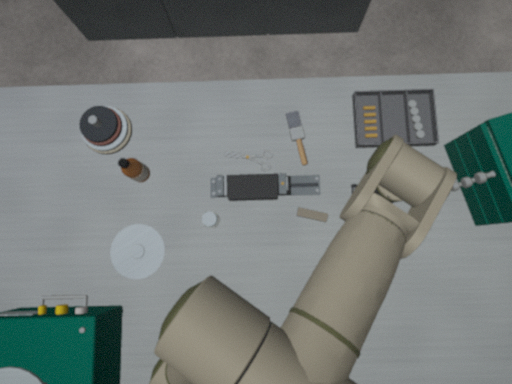

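The brick lies flat with no gap at either the pad or the jaw. The jaw travelled about 30 mm, which matches closing the gap plus 1–2 mm of pad compression. The bystanders are where they were and the robot is clear, so I'll hand in.

```bash
python3 -c "
from rig import workorder
print(workorder.finish_job())"
```

```text
the job is handed in; nothing more can be done
None
```

I finished the job and handed it in at about 32 s, of 72 s allowed; the system reports no verdict.

- **Slide:** I pushed the brick upright with the open fingers until its foot bore squarely on the bed edge. I also moved it a few mm towards the fixed jaw to clear the sliding one. The wrist force peaked at about 17 N.
- **Tip:** I pushed high on its face along an arc about the edge, at about 2–4 N. The brick dropped the last part by itself and landed flat and square between the jaws.
- **Nudge (not in the task):** Its middle had landed about 14 mm short of the centre line, inside the 20 mm limit. I pushed it about 7 mm further onto the bed for margin; the wrist read up to about 8 N.
- **Clamp:** I pushed the sliding jaw until the brick seated on the fixed jaw's pad, with a last push of about 18 N (largest reading about 18.6 N), then backed off.

**Last checks:** the pictures show the brick flat and square, with no visible gap at the pad or the jaw. The jaw travelled about 30 mm, which fits closing the gap plus 1–2 mm of pad compression. The bystanders I could see looked unmoved; the wrench was partly hidden by the arm, but I never worked near it. The robot was well clear of everything.

**What I could not confirm:** I had no direct reading of the clamping force left after the robot backed off. One early approach, tilted too far forward, ran into the last joint's limit; I backed out and redid it steeper without touching anything.

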